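Hang the full parts bin on the free side of the bench carousel

ROBOT

A 6-joint arm with a two-finger parallel gripper is mounted at the origin on the work surface. World frame = base frame: x ahead of the robot, y to its left, z up, the work surface at z = 0. Lengths are in m, angles in rad, forces in N, time in s.
With the tool pointing down it reaches from about 0.3 to 0.875 m from the base axis. Payload 6.4 kg.
Tool frame: the origin (TCP) lies midway between the tips of the shut fingers; the grasp point (between the pads) lies 19 mm behind it; x points along the fingers, y is the direction in which the jaws open and shut, and the axes are right-handed (so a half turn about x gives the same grasp; the last joint's range is limited). The gripper opens to 85 mm and grips with 20 to 120 N. Pads are 22 mm wide; open, the fingers measure 114 mm over their backs; the gripper's body (76 mm by 85 mm) begins 54 mm behind the grasp point. The pads swing forward as they close: fully open they stand 13 mm farther back than shut.
Start: joints at [1.021, 0.181, 1.607, -0, 1.354, -0.206], TCP at [0.194, 0.541, 0.231] pointing down, gripper open.
Joint ranges: [-2.99, 2.99], [-0.89, 2.07], [0.3, 2.58], [-1.14, 4.28], [0, 2.63], [-3.12, 3.12]. Speed limits (rad/s): [2.57, 2.57, 3.01, 3.14, 3.14, 3.14].

INTERFACE

Orientations are given as a unit quaternion [w, x, y, z].
In Python, from bench import ctrl gives the robot as it stands.
- The arm moves only by the tool servo_tool, never from a script. Its argument "targets" is a list of rows, each a list of 7 numbers: the turn, a rotation vector about the tool's x, y, z in rad, then the shift along the tool's x, y, z in mm, then the opening, from -1 (shut) to 1 (fully open). A call has exactly 8 rows; each row is the pose to reach, as a shift and turn from the pose measured when the call began, along the tool's axes at that moment; what a row does not reach only later rows make up. A row lasts 1/8 s, in which the tool goes at most 62.5 mm and 10.7 degrees, less where a joint would pass 70% of its speed; a pose out of reach is approached as far as the arm can. A call with a gripper value outside its range is refused whole. The fingers move at their own pace and stop on an object; the grip force is fixed at half the most. Time passes only in rows, so rows that repeat a pose let the fingers close, or fill a call up. It gives the time, the measured TCP pose, the force and the opening at its end, in the units of the state.
- ctrl.get_obs(): the state, without advancing time (a new reading comes with each control period).
- ctrl.camera(name): name is "scene" or "top" or "wrist"; returns a dict with "pixels" (384x512x3 uint8, blue, green, red), "intrinsics" (3x3 intrinsics, pixels), "D" ([k1, k2, p1, p2, k3] as OpenCV has them; the pictures are not rectified), "R" (3x3) and "t" (3): a world point X has camera coordinates R X + t; the wrist camera has in their place "tool_from_camera" (4x4, takes a point from camera to tool coordinates, whose origin is the TCP and whose axes are the tool frame's). Camera axes: x right, y down, z forward; pixel columns grow to the right and rows downward; lengths in m; the calibration is good to about 2 mm. A picture is of the moment at which its call begins: read the wrist's pose just before it. There is no depth.
- ctrl.hand_in(): hands the job in, once; it reports no verdict.
The state is a dict: "time_s": time; "q": joint angles; "dq": joint speeds; "joint_efforts": joint torques, N m; "eef_pos": TCP position; "eef_rot": TCP orientation; "wrist_force": force on the tool from outside, world axes, zero at the start; "torque": the same for the moment, N m; "opening": opening from 0.0 (shut) to 1.0 (fully open).
Only numpy, scipy, OpenCV 4.12 (cv2) and the standard library are available. Lean on these libraries where they do the work, as an engineer would, in place of code of your own. Each camera call takes 0.05 s, during which the arm holds its last target.

TASK

Two identical lidded parts bins stand in the small bench rack; one is full and one is empty, and only lifting them tells which. Turn the carousel clockwise by its top handle until it comes up against its stop, so that its free rail faces front, then hang the full bin there by the hook at its back, fully down on the rail and facing outward like the others, leaving the carousel at its stop. Keep the bins upright, leave the empty one standing in the rack or on the bench, and do not disturb the glasses case, the round tin or the screwdriver.

Things in the scene. Friction and masses are not known exactly. Their poses are not given: they have to be found in the camera images.
- bin_a: closed white bin, grey lid, body 44 (x) x 50 (y) x 100 (z) mm; origin: centre of underside; -x front (small grey plate), +x back. Hook at the back's top: bridge z 94-100 from x 22 to a lip at x 34-38, z 70-100, 40 wide; 12 mm slot between, open below. Front to lip 60 mm. Empty about 110 g, full 370-520 g. In one of the rack's places at the start; either bin may be the full one
- bin_b: the other bin, same shape and look as bin_a, in the rack's other place
- rack: fixed rack; origin: centre of underside; bins' fronts look to its -x. Floor plate 80 (x) x 140 (y) x 6 mm. 3 dividers (6 thick, 48 deep, tops at 100 mm) at y -64, 0, 64 make two places, y -32 and 32, open in front, behind and above. A bin stands 6 to 106 mm high. No finger room at a bin's sides here: take it front-to-lip; put it down on the bench to retake it by its sides
- stand: fixed round foot of the carousel, 224 mm across, 14 mm high; origin: centre of underside, on the vertical turning axis; -x is the front, where the free rail faces at the stop. The turning bins sweep a radius of 110 mm
- carousel (a joint): turning angle, rad: 0 at the hard stop (free rail to the front), up to 1.7 anticlockwise seen from above; starts at 0.7 to 1.35; turning clockwise lowers it. Friction about 0.12 N m, no spring: it stays where it is left
- handle (a point): centre of the black bar handle on top of the carousel, on the axis, 161 mm above the bench: 64 mm long (point's y), 16 mm thick (point's x), 145 to 177 mm high, on a post; the 80 x 80 mm column below tops out at 135 mm. Turns with the carousel
- free_rail (a point): top edge middle of the carousel's only rail without a bin, 120 mm high, 58 mm from the axis; -x outward. Plate 4 (x) x 60 (y) mm, 45-120 mm high. The lip drops behind it: column face at x +18, top 135 mm, so no room for a finger there; hold the bin by its sides. Hung, the bridge rests on the edge: bin origin 94 mm below, 22-30 mm outward, axes parallel to the point's
- glasses_case: bystander: closed black glasses case 60 x 150 x 39 mm, origin at the centre of its underside
- tin: bystander: round lidded metal tin 80 mm across, 34 mm high, origin at the centre of its underside
- driver: bystander: screwdriver about 200 mm long, lying on the bench
Not all that is in view belongs to the job. Of the things that look like the stand, the larger one is meant.

How it is judged:
On the way:
1. carousel turned clockwise against its stop (within 0.06 rad) before a bin is hung (value of joint carousel below 0.06 rad and horizontal distance between each of bin_a, bin_b and free_rail above 0.06 m), for 0.2 s.
At the end, for the whole second after the job is handed in: Full bin (over 2.4 N on the carousel) hooked on the free rail: origin 88-100 mm below, 18-34 mm outward, within 22 mm sideways of the rail's top middle, upright 0.12 rad, square 0.2 rad; empty bin upright, underside below 12 mm; both at rest; carousel within 0.08 rad of its stop (value of joint carousel below 0.08 rad and ((z of bin_a in the frame of free_rail between -0.1 and -0.088 m and x of bin_a in the frame of free_rail between -0.034 and -0.018 m and y of bin_a in the frame of free_rail between -0.022 and 0.022 m and angle between each of bin_a, bin_b's own z axis and vertical below 0.12 rad and angle between the x axis of bin_a and the x axis of free_rail, either way round below 0.2 rad and contact force between bin_a and stand above 2.4 N and linear speed of each of bin_a, bin_b below 0.02 m/s and height (world z) of bin_b below 0.012 m) or (z of bin_b in the frame of free_rail between -0.1 and -0.088 m and x of bin_b in the frame of free_rail between -0.034 and -0.018 m and y of bin_b in the frame of free_rail between -0.022 and 0.022 m and angle between each of bin_b, bin_a's own z axis and vertical below 0.12 rad and angle between the x axis of bin_b and the x axis of free_rail, either way round below 0.2 rad and contact force between bin_b and stand above 2.4 N and linear speed of each of bin_b, bin_a below 0.02 m/s and height (world z) of bin_a below 0.012 m))); the robot touches nothing.
It fails at once if a bin tipped by more than 0.6 rad (angle between any of bin_a, bin_b's own z axis and vertical above 0.6 rad).
It fails at once if a bystander moved by more than 30 mm (distance of any of glasses_case, tin, driver from where it was at the start of the episode above 0.03 m).
It also fails if it takes over 72 s, if anything falls off the work surface, if the arm or the gripper's body presses on something with over 40 N, if the wrist force passes 120 N, or if a joint passes its speed limit or range.

## Working session

There is one attempt and no reset: what is moved stays moved. The work goes in short steps, Python scripts to look and compute and a tool call to move; the robot and the scene stay as the last step left them, time stands still between calls to the robot, and variables do not carry over. Pictures are saved under pics/ and viewed, and the job is handed in when it is done.

Besides the shell and the picture viewer there is one more tool, called after "Call:" in YAML: its name, and indented under it one key for each argument. servo_tool: Moves the arm, as the interface text tells. Its arguments: {"type":"object","properties":{"targets":{"type":"array","items":{"type":"array","items":{"type":"number"}}}},"required":["targets"]}

```bash
mkdir -p pics; ls
cat > h.py <<'E'
import numpy as np,cv2,sys
sys.path.insert(0,'.')
from bench import ctrl
from scipy.spatial.transform import Rotation as Ro
def snap(name,fn):
    c=ctrl.camera(name); cv2.imwrite('pics/'+fn,c['pixels']); 
    import pickle; pickle.dump(c,open('pics/'+fn+'.pkl','wb')); return c
def ray(c,uv,z=None):
    K=np.array(c['intrinsics']);D=np.array(c['D']);R=np.array(c['R']);t=np.array(c['t']).ravel()
    p=cv2.undistortPoints(np.array(uv,float).reshape(-1,1,2),K,D).reshape(-1,2)
    d=np.c_[p,np.ones(len(p))]@R; o=-R.T@t
    if z is None: return o,d
    return o+d*((z-o[2])/d[:,2])[:,None]
def proj(c,X):
    r,_=cv2.Rodrigues(np.array(c['R']))
    return cv2.projectPoints(np.array(X,float).reshape(-1,1,3),r,np.array(c['t'],float),np.array(c['intrinsics']),np.array(c['D']))[0].reshape(-1,2)
E
python3 - <<'E'
from h import *
print(ctrl.get_obs())
for n in('scene','top','wrist'):
    c=snap(n,n+'0.png')
    print(n,c['intrinsics'],c.get('R'),c.get('t'),c.get('tool_from_camera'))
E
```

```text
pics
{'time_s': 0.0, 'q': array([ 1.02068499e+00,  1.81571318e-01,  1.60800418e+00,  2.35753819e-05,
        1.35380412e+00, -2.06287221e-01]), 'dq': array([ 3.69777051e-04, -1.27206873e-03, -1.62286082e-03, -1.58376106e-03,
       -5.39495648e-06,  2.11334412e-04]), 'joint_efforts': array([ 1.16657997e-03, -4.44850838e+01, -3.51349247e+01, -5.41169311e-05,
        9.01473948e-03,  1.44376151e-05]), 'eef_pos': array([0.19350089, 0.54087603, 0.23036898]), 'eef_rot': array([ 0.69644222,  0.1203799 ,  0.69692392, -0.12154817]), 'wrist_force': array([-0.33314837,  0.25785369, -0.16744101]), 'torque': array([0.00179364, 0.02825237, 0.01116144]), 'opening': 1.0013477254487746}
scene [[389.60703331   0.         257.0271084 ]
 [  0.         389.60703331 192.72857898]
 [  0.           0.           1.        ]] [[ 0.84008077  0.54240257 -0.00798468]
 [ 0.45202815 -0.70809328 -0.5424707 ]
 [-0.2998914   0.4521099  -0.84003678]] [-0.43826958 -0.23015689  1.27135171] None
top [[441.20186382   0.         259.45601815]
 [  0.         441.20186382 192.40083346]
 [  0.           0.           1.        ]] [[-0.02874299 -0.99946704 -0.01547509]
 [-0.99157662  0.03046524 -0.12588755]
 [ 0.12629191  0.01172635 -0.99192381]] [-0.00166473  0.55706487  1.20186   ] None
wrist [[299.0450128    0.         256.23051114]
 [  0.         299.0450128  189.85977876]
 [  0.           0.           1.        ]] None None [[-7.34895963e-04 -2.97480994e-01  9.54727458e-01 -1.43980035e-01]
 [ 9.99999673e-01  1.02591761e-04  8.01710285e-04 -4.53453422e-05]
 [-3.36440744e-04  9.54727735e-01  2.97480821e-01 -7.61846406e-02]
 [ 0.00000000e+00  0.00000000e+00  0.00000000e+00  1.00000000e+00]]
```

View pics/scene0.png

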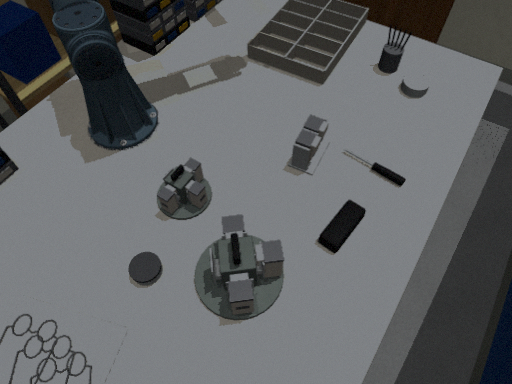

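View pics/top0.png

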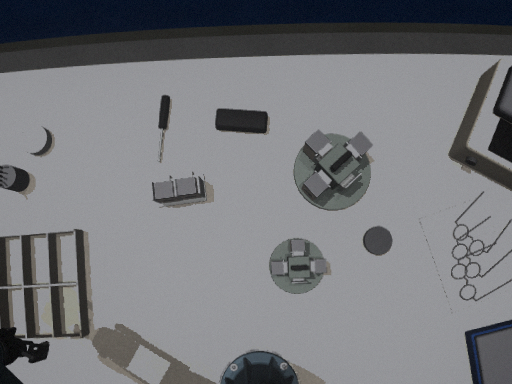

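View pics/wrist0.png

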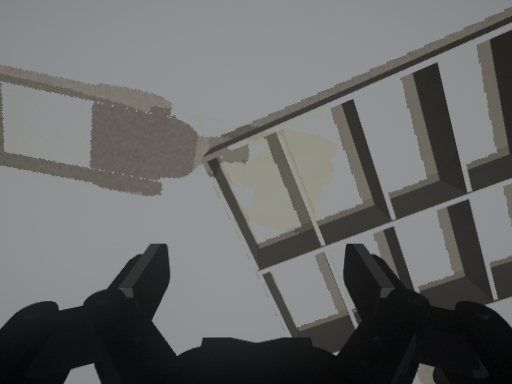

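The larger turntable is at top (333,172) and a small look-alike at (297,266). The rack is at (180,190), the case at (242,121), the driver at (163,125) and the round tin at (378,240). There is also a pale round thing at (40,140). I'll enlarge crops to confirm.

Run:
```python
from h import *
t=cv2.imread('pics/top0.png');s=cv2.imread('pics/scene0.png')
def g(i):return np.clip(255*(i/255.)**0.6,0,255).astype(np.uint8)
a=cv2.resize(g(t[120:225,280:390]),(440,420),interpolation=cv2.INTER_CUBIC)
b=cv2.resize(g(t[165:220,140:220]),(350,240),interpolation=cv2.INTER_CUBIC)
o=np.zeros((420,800,3),np.uint8);o[:,:440]=a;o[:240,445:795]=b;cv2.imwrite('pics/crop0.png',o)
a=cv2.resize(g(s[205:325,185:295]),(440,480),interpolation=cv2.INTER_CUBIC)
b=cv2.resize(g(s[105:180,280:340]),(352,440),interpolation=cv2.INTER_CUBIC)
o=np.zeros((480,800,3),np.uint8);o[:,:440]=a;o[:440,445:797]=b;cv2.imwrite('pics/crop1.png',o)
```

```text
(no output)
```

View pics/crop0.png

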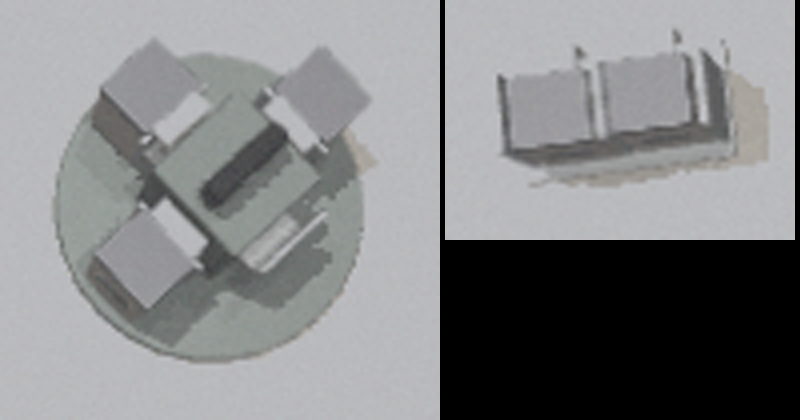

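View pics/crop1.png

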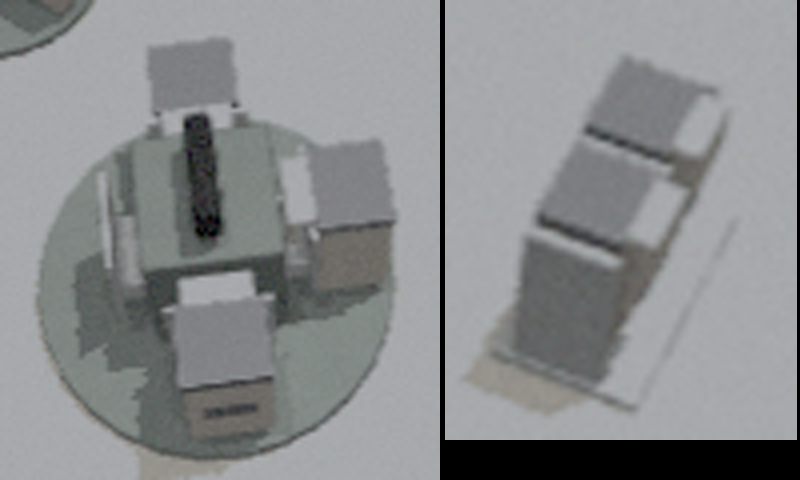

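Confirmed: the large stand at (333,172) has a handle, three bins and a bare rail at lower right, and the rack holds two lidded bins with their hook bridges away from the robot. Now I'll measure.

```bash
cat > m.py <<'E'
from h import *
import pickle
def L(f): return pickle.load(open('pics/'+f+'.pkl','rb'))
E
python3 - <<'E'
from m import *
for n in('top','scene'):
    c=L(n+'0.png');im=c['pixels'].astype(int)
    hsv=cv2.cvtColor(c['pixels'],cv2.COLOR_BGR2HSV)
    # camera pos
    print(n,-np.array(c['R']).T@np.array(c['t']).ravel())
    for (u,v) in ([(333,200),(303,185),(340,160),(320,140),(165,189),(188,186),(180,200),(230,300),(335,192),(352,184)] if n=='top' else [(215,300),(235,255),(240,290),(315,125),(306,142)]): print((u,v),im[v,u],hsv[v,u])
E
```

```text
top [ 0.40053946 -0.0327284   1.26225532]
(333, 200) [112 115 107] [ 79  18 115]
(303, 185) [57 58 61] [ 8 17 61]
(340, 160) [35 34 33] [105  15  35]
(320, 140) [108 104 103] [114  12 108]
(165, 189) [118 113 113] [120  11 118]
(188, 186) [115 112 111] [113   9 115]
(180, 200) [70 69 70] [150   4  70]
(230, 300) [155 151 150] [114   8 155]
(335, 192) [63 67 61] [70 23 67]
(352, 184) [65 67 62] [78 19 67]
scene [ 0.85348668 -0.5000447   0.93962938]
(215, 300) [84 88 80] [75 23 88]
(235, 255) [15 14 15] [150  17  15]
(240, 290) [88 84 82] [110  17  88]
(315, 125) [81 76 76] [120  16  81]
(306, 142) [82 78 77] [114  16  82]
```

Run:
```python
from m import *
def G(c): 
    b,g,r=[c['pixels'][...,i].astype(int) for i in range(3)]; return b,g,r
c=L('top0.png');b,g,r=G(c)
def box(m,u0,u1,v0,v1):
    z=np.zeros_like(m,np.uint8); z[v0:v1,u0:u1]=m[v0:v1,u0:u1]; return z*255
for n,bx,hb in (('top',(285,382,125,218),(325,360,145,178)),('scene',(188,290,228,320),(225,245,225,268))):
    c=L(n+'0.png');b,g,r=G(c)
    gr=box((g>b)&(g>r+1),*bx)
    gr=cv2.morphologyEx(gr,cv2.MORPH_OPEN,np.ones((3,3)))
    pts=np.argwhere(gr>0)[:,::-1]
    # outline: hull -> keep points, project to z=14
    hull=cv2.convexHull(pts.astype(np.int32)).reshape(-1,2)
    W=ray(c,hull,0.014)[:,:2]
    # robust circle fit with radius .112
    from scipy.optimize import least_squares
    f=lambda p:np.hypot(*(W-p[:2]).T)-0.112
    s=least_squares(f,W.mean(0),loss='soft_l1',f_scale=0.003)
    print(n,'stand',s.x,np.abs(f(s.x)).round(4))
    k=box((b<45)&(r<45),*hb)
    cs,_=cv2.findContours(k,cv2.RETR_EXTERNAL,cv2.CHAIN_APPROX_NONE);q=max(cs,key=cv2.contourArea)
    print('handle',cv2.boundingRect(q),cv2.minAreaRect(q))
    Wq=ray(c,q.reshape(-1,2),0.177)[:,:2].astype(np.float32)
    print(cv2.minAreaRect(Wq))
c=L('top0.png');b,g,r=G(c)
k=box((b>95)&(b<135),148,212,174,206)
cv2.imwrite('pics/lids.png',cv2.resize(k[165:220,140:220],(800,550),interpolation=0))
k=cv2.morphologyEx(k,cv2.MORPH_OPEN,np.ones((3,3)))
cs,_=cv2.findContours(k,cv2.RETR_EXTERNAL,cv2.CHAIN_APPROX_NONE)
for q in cs:
    if cv2.contourArea(q)<60: continue
    Wq=ray(c,q.reshape(-1,2),0.106)[:,:2].astype(np.float32)
    print('lid',cv2.boundingRect(q),cv2.minAreaRect(Wq),cv2.boxPoints(cv2.minAreaRect(Wq)).round(3).tolist())
```

```text
top stand [ 0.61560863 -0.22740435] [0.0003 0.0005 0.0009 0.0006 0.0004 0.0011 0.0007 0.001  0.0009 0.0012
 0.0007 0.0008 0.0014 0.0016 0.0009 0.0013 0.0012 0.0014 0.0009 0.0002
 0.0006 0.0013 0.0019 0.0019 0.0027 0.0022 0.002  0.0018 0.0019 0.0027
 0.0017 0.0024 0.0021 0.0006]
handle (330, 151, 22, 21) ((340.2500305175781, 161.25001525878906), (6.363961219787598, 26.870054244995117), 45.0)
((0.611368715763092, -0.2249588519334793), (0.015965444967150688, 0.06927350163459778), 42.854793548583984)
scene stand [ 0.61495651 -0.22856107] [0.0015 0.0012 0.0001 0.0001 0.0004 0.0018 0.0016 0.0016 0.0004 0.0015
 0.0012 0.0002 0.0006 0.0006 0.0005 0.0007 0.0013 0.0015 0.0007 0.0004
 0.0004 0.0018 0.0072 0.001  0.0034 0.0035]
handle (229, 234, 12, 33) ((234.67567443847656, 250.0540313720703), (32.55099868774414, 9.206343650817871), 80.53767395019531)
((0.6192612051963806, -0.2367452085018158), (0.01975960098206997, 0.07578106224536896), 42.9118537902832)
lid (178, 182, 34, 22) ((0.5529345273971558, 0.1535533219575882), (0.05410166457295418, 0.08923014253377914), 0.4323684573173523) [[0.5260000228881836, 0.1979999989271164], [0.5260000228881836, 0.10899999737739563], [0.5799999833106995, 0.10899999737739563], [0.5799999833106995, 0.1979999989271164]]
lid (154, 180, 19, 19) ((0.5643700957298279, 0.23834726214408875), (0.045290082693099976, 0.04775373265147209), 5.365140914916992) [[0.5400000214576721, 0.25999999046325684], [0.5440000295639038, 0.21199999749660492], [0.5889999866485596, 0.21699999272823334], [0.5849999785423279, 0.2639999985694885]]
lid (176, 177, 20, 18) ((0.5721619725227356, 0.1772276908159256), (0.04464082792401314, 0.049335211515426636), 5.784816265106201) [[0.546999990940094, 0.20000000298023224], [0.5519999861717224, 0.15000000596046448], [0.597000002861023, 0.1550000011920929], [0.5920000076293945, 0.20399999618530273]]
```

View pics/lids.png

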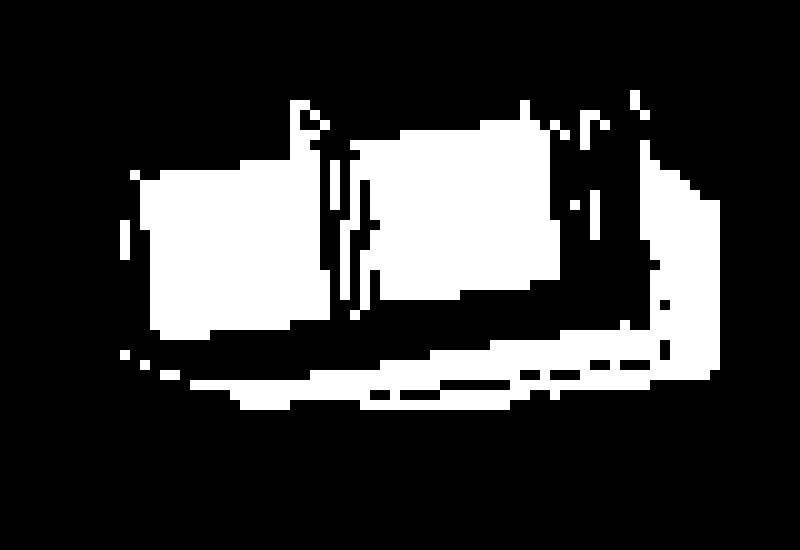

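```bash
cat >> m.py <<'E'
def Rdown(yaw):
    c,s=np.cos(yaw),np.sin(yaw); return np.array([[0,c,s],[0,s,-c],[-1,0,0]],float)
def pose():
    o=ctrl.get_obs(); w,x,y,z=o['eef_rot']; return o,Ro.from_quat([x,y,z,w]).as_matrix(),np.array(o['eef_pos'])
def rows(p,yaw_deg):
    o,R,p0=pose()
    rv=Ro.from_matrix(R.T@Rdown(np.radians(yaw_deg))).as_rotvec(); d=R.T@(np.array(p)-p0)*1000
    print('turn',rv.round(3),'shift',d.round(1),'|',np.linalg.norm(d).round(0),'mm',np.degrees(np.linalg.norm(rv)).round(0),'deg')
def st():
    o,R,p=pose()
    print('t',o['time_s'],'p',p.round(4),'yaw_y',np.degrees(np.arctan2(R[1,1],R[0,1])).round(2),'down',R[:,0].round(3),'F',o['wrist_force'].round(2),'T',o['torque'].round(3),'op',round(o['opening'],3),'q',o['q'].round(2))
E
python3 - <<'E'
from m import *
for n,hb in (('top',(325,360,145,178)),('scene',(225,245,225,268))):
    c=L(n+'0.png');im=c['pixels'].max(2)
    z=np.zeros_like(im);z[hb[2]:hb[3],hb[0]:hb[1]]=im[hb[2]:hb[3],hb[0]:hb[1]]<45
    P=np.argwhere(z>0)[:,::-1];W=ray(c,P,.177)[:,:2];W-=W.mean(0);u,s,v=np.linalg.svd(W,full_matrices=0);print(n,np.degrees(np.arctan2(v[0,1],v[0,0])))
st();rows([.615,-.228,.28],45)
E
```

```text
top 130.8675881590711
scene -50.51948534437358
t 0.15 p [0.1936 0.541  0.2306] yaw_y 70.3 down [-0.001 -0.001 -1.   ] F [-0.14 -0.45  0.49] T [-0.015  0.065 -0.025] op 1.001 q [ 1.02  0.18  1.61 -0.    1.35 -0.21]
turn [0.442 0.    0.001] shift [ -48.8 -582.   656. ] | 878.0 mm 25.0 deg
```

Call:
servo_tool:
  targets:
    - [0.07,0,0,-49,-40,45,1]
    - [0.14,0,0,-49,-80,90,1]
    - [0.2,0,0,-49,-121,136,1]
    - [0.25,0,0,-49,-162,182,1]
    - [0.3,0,0,-49,-203,228,1]
    - [0.35,0,0,-49,-244,274,1]
    - [0.4,0,0,-49,-285,320,1]
    - [0.45,0,0,-49,-326,366,1]

```text
time_s: 1.15
eef_pos: [0.4266, 0.1129, 0.28]
eef_rot: [0.652, 0.274, 0.652, -0.274]
wrist_force: [0.3, 1.1, 0.7]
opening: 1.003
```

```bash
python3 -c "
from m import *
st();rows([.615,-.228,.27],41)"
```

```text
t 1.15 p [0.4266 0.1129 0.28  ] yaw_y 44.42 down [-0.    -0.001 -1.   ] F [0.32 1.15 0.65] T [ 0.009 -0.041 -0.001] op 1.003 q [-0.01 -0.17  1.86 -0.    1.45 -0.79]
turn [0.06  0.001 0.001] shift [  10.3 -104.   375.3] | 390.0 mm 3.0 deg
```

Call:
servo_tool:
  targets:
    - [0.06,0,0,10,-15,55,1]
    - [0.06,0,0,10,-30,110,1]
    - [0.06,0,0,10,-46,165,1]
    - [0.06,0,0,10,-62,220,1]
    - [0.06,0,0,10,-78,275,1]
    - [0.06,0,0,10,-94,335,1]
    - [0.06,0,0,10,-104,375,1]
    - [0.06,0,0,20,-104,375,1]

```text
time_s: 2.15
eef_pos: [0.6155, -0.2308, 0.2597]
eef_rot: [0.643, 0.294, 0.643, -0.295]
wrist_force: [-0.1, 0.8, -0.3]
opening: 0.999
```

```bash
python3 -c "
from m import *
st();snap('wrist','w1.png');rows([.615,-.228,.151],41)"
```

```text
t 2.15 p [ 0.6155 -0.2308  0.2597] yaw_y 40.8 down [ 0.    -0.002 -1.   ] F [-0.13  0.82 -0.29] T [ 0.01   0.043 -0.004] op 0.999 q [-0.54  0.34  1.35 -0.    1.45 -1.25]
turn [-0.002 -0.003  0.002] shift [106.4   1.1   0.5] | 106.0 mm 0.0 deg
```

View pics/w1.png

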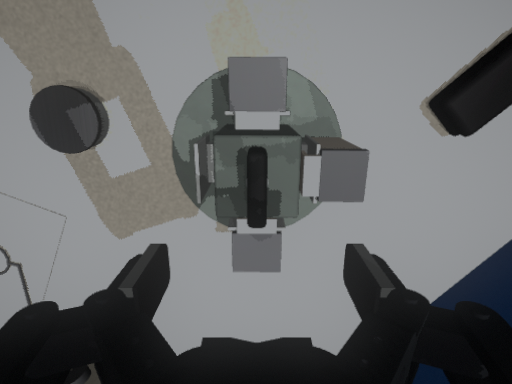

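Wrist view: the handle bar stands upright at u≈257, v 148–226, midway between the fingers, and the free rail is at left (198,170). It is aligned, so I'll descend and close.

Call:
servo_tool:
  targets:
    - [0,0,0,50,1,0,1]
    - [0,0,0,95,1,0,1]
    - [0,0,0,108,1,0,1]
    - [0,0,0,108,1,0,-1]
    - [0,0,0,108,1,0,-1]
    - [0,0,0,108,1,0,-1]
    - [0,0,0,108,1,0,-1]
    - [0,0,0,108,1,0,-1]

```text
time_s: 3.2
eef_pos: [0.6143, -0.229, 0.1513]
eef_rot: [0.642, 0.293, 0.644, -0.295]
wrist_force: [-6.4, -0.6, 5.7]
opening: 0.176
```

```bash
python3 -c "
from m import *
st()"
```

```text
t 3.2 p [ 0.6143 -0.229   0.1513] yaw_y 40.85 down [-0.003 -0.001 -1.   ] F [-6.42 -0.59  5.74] T [-0.194  0.744  0.028] op 0.176 q [-0.54  0.43  1.46 -0.    1.26 -1.25]
```

Call:
servo_tool:
  targets:
    - [0.08,0,0,0,0,0,-1]
    - [0.17,0,0,0,0,0,-1]
    - [0.26,0,0,0,0,0,-1]
    - [0.35,0,0,0,0,0,-1]
    - [0.44,0,0,0,0,0,-1]
    - [0.53,0,0,0,0,0,-1]
    - [0.6,0,0,0,0,0,-1]
    - [0.65,0,0,0,0,0,-1]

```text
time_s: 4.2
eef_pos: [0.6134, -0.2294, 0.1513]
eef_rot: [0.514, 0.483, 0.516, -0.486]
wrist_force: [-4.0, -1.5, 0.4]
opening: 0.179
```

```bash
python3 -c "
from m import *
st()"
```

```text
t 4.2 p [ 0.6134 -0.2294  0.1513] yaw_y 3.49 down [-0.005 -0.001 -1.   ] F [-4.03 -1.51  0.45] T [-0.022  0.269  0.203] op 0.179 q [-0.54  0.43  1.46 -0.    1.26 -0.6 ]
```

Call:
servo_tool:
  targets:
    - [0.03,0,0,0,0,0,-1]
    - [0.06,0,0,0,0,0,-1]
    - [0.09,0,0,0,0,0,-1]
    - [0.12,0,0,0,0,0,-1]
    - [0.15,0,0,0,0,0,-1]
    - [0.18,0,0,0,0,0,-1]
    - [0.21,0,0,0,0,0,-1]
    - [0.24,0,0,0,0,0,-1]

```text
time_s: 5.2
eef_pos: [0.6131, -0.2294, 0.1513]
eef_rot: [-0.452, -0.541, -0.454, 0.545]
wrist_force: [-5.8, -0.5, 0.5]
opening: 0.177
```

```bash
python3 -c "
from m import *
st()"
```

```text
t 5.2 p [ 0.6131 -0.2294  0.1513] yaw_y -10.29 down [-0.006 -0.002 -1.   ] F [-5.82 -0.48  0.55] T [0.045 0.453 1.332] op 0.177 q [-0.54  0.43  1.46 -0.    1.26 -0.36]
```

Call:
servo_tool:
  targets:
    - [0.01,0,0,0,0,0,-1]
    - [0.02,0,0,0,0,0,-1]
    - [0.03,0,0,0,0,0,-1]
    - [0.03,0,0,0,0,0,-1]
    - [0.03,0,0,0,0,0,-1]
    - [0.03,0,0,0,0,0,-1]
    - [0.03,0,0,0,0,0,-1]
    - [0.03,0,0,0,0,0,-1]

```text
time_s: 6.2
eef_pos: [0.6131, -0.2294, 0.1514]
eef_rot: [-0.444, -0.548, -0.446, 0.551]
wrist_force: [-4.6, -0.7, 0.1]
opening: 0.174
```

```bash
python3 -c "
from m import *
st();c=snap('top','t2.png');c=snap('scene','s2.png')"
```

```text
t 6.2 p [ 0.6131 -0.2294  0.1514] yaw_y -12.01 down [-0.006 -0.002 -1.   ] F [-4.56 -0.68  0.13] T [-0.007  0.501  2.18 ] op 0.174 q [-0.54  0.43  1.46 -0.    1.26 -0.33]
```

View pics/s2.png

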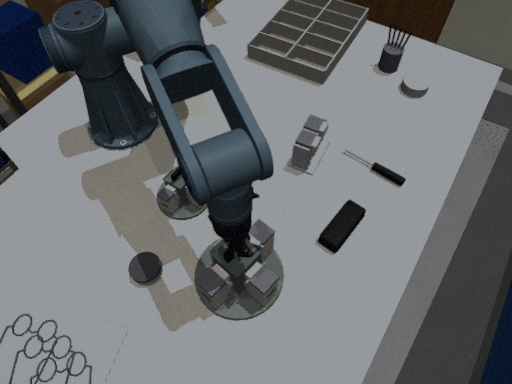

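Torque rose 1.33 → 2.18 N·m for another 0.03 rad, far above the friction, so the carousel is on its stop. I'll release and rise.

Call:
servo_tool:
  targets:
    - [0,0,0,0,0,0,1]
    - [0,0,0,0,0,0,1]
    - [0,0,0,0,0,0,1]
    - [0,0,0,-30,0,0,1]
    - [0,0,0,-80,0,0,1]
    - [0,0,0,-120,0,0,1]
    - [0.0,0,0,-120,35,-50,1]
    - [0,0,0,-120,70,-100,1]

```text
time_s: 7.3
eef_pos: [0.7044, -0.1459, 0.2725]
eef_rot: [-0.444, -0.549, -0.444, 0.551]
wrist_force: [1.5, -1.2, 0.1]
opening: 1.0
```

```bash
python3 -c "
from m import *
st();rows([.575,.2,.27],6)"
```

```text
t 7.3 p [ 0.7044 -0.1459  0.2725] yaw_y -12.17 down [-0.002 -0.002 -1.   ] F [ 1.48 -1.19  0.1 ] T [ 0.039 -0.021 -0.019] op 1.0 q [-0.37  0.48  1.15 -0.    1.52 -0.15]
turn [-0.317  0.002  0.002] shift [   2.  -199.5 -310.9] | 369.0 mm 18.0 deg
```

Call:
servo_tool:
  targets:
    - [-0.04,0,0,2,-29,-45,1]
    - [-0.08,0,0,2,-58,-90,1]
    - [-0.12,0,0,2,-87,-135,1]
    - [-0.16,0,0,2,-116,-180,1]
    - [-0.2,0,0,2,-145,-225,1]
    - [-0.25,0,0,2,-174,-270,1]
    - [-0.3,0,0,2,-199,-311,1]
    - [-0.317,0,0,2,-199,-311,1]

```text
time_s: 8.3
eef_pos: [0.5743, 0.2033, 0.2704]
eef_rot: [0.526, 0.471, 0.527, -0.473]
wrist_force: [0.8, -0.4, -0.3]
opening: 1.002
```

Run:
```python
from m import *
st()
o,R,p=pose()
c=ctrl.camera('wrist')
T=np.array(c['tool_from_camera']);W=np.eye(4);W[:3,:3]=R;W[:3,3]=p
M=np.linalg.inv(W@T);c['R']=M[:3,:3];c['t']=M[:3,3]
import pickle;pickle.dump(c,open('pics/w3.png.pkl','wb'));cv2.imwrite('pics/w3.png',c['pixels'])
snap('top','t3.png');snap('scene','s3.png')
i=cv2.imread('pics/t3.png')[110:230,275:395];cv2.imwrite('pics/t3c.png',cv2.resize(i,(600,600),interpolation=2))
```

```text
t 8.3 p [0.5743 0.2033 0.2704] yaw_y 6.26 down [-0.002 -0.001 -1.   ] F [ 0.85 -0.43 -0.33] T [-0.005  0.043  0.023] op 1.002 q [ 0.15  0.23  1.47 -0.    1.44  0.04]
```

View pics/w3.png

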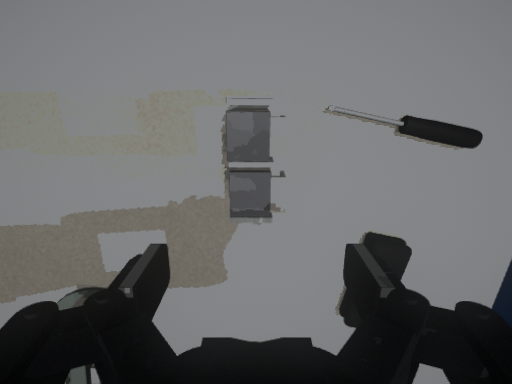

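View pics/t3c.png

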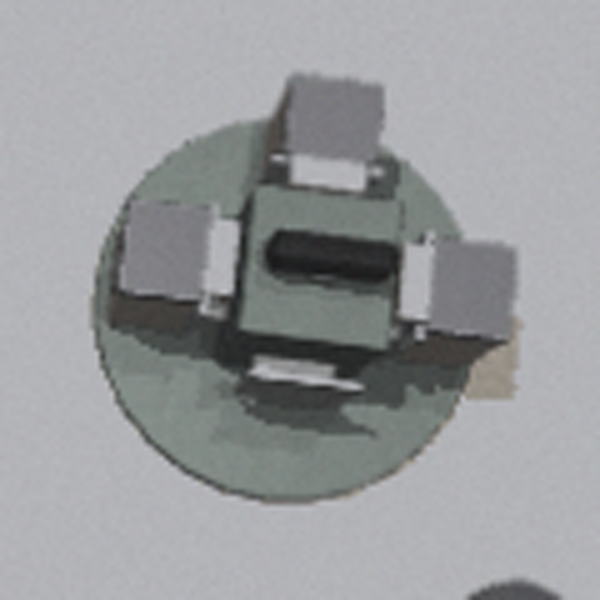

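View pics/s3.png

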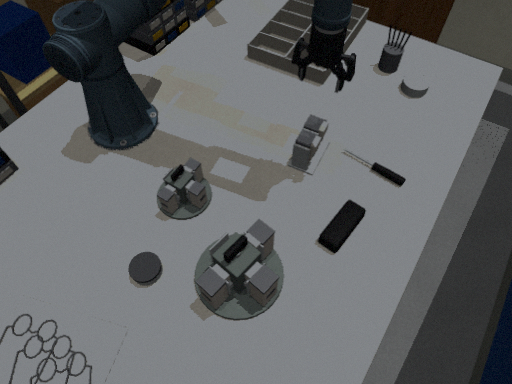

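Wrist view: the lids are at (248,135) and (250,192). Top view: the free rail now faces the robot at about (335,185), with the handle nearly square to it. Measuring both.

Run:
```python
from m import *
from h import *
c=L('w3.png')
im=c['pixels'].astype(int);b=im[...,0]
k=((b>35)&(b<115)).astype(np.uint8)*255
z=np.zeros_like(k);z[95:222,218:290]=k[95:222,218:290]
cv2.imwrite('pics/w3m.png',np.hstack([cv2.resize(z[95:225,215:290],(375,550),interpolation=0),cv2.resize(im[95:225,215:290,0].astype(np.uint8),(375,550),interpolation=0)]))
for v in (115,135,150,180,200): print(v,b[v,218:290:2])
c=L('t3.png');im=c['pixels'].max(2)
m=np.zeros_like(im);m[145:175,318:362]=im[145:175,318:362]<45
P=np.argwhere(m>0)[:,::-1];W=ray(c,P,.177)[:,:2];print('handle c',W.mean(0),len(W));W=W-W.mean(0);v=np.linalg.svd(W,full_matrices=0)[2];print('handle',np.degrees(np.arctan2(v[0,1],v[0,0])))
c=L('s3.png');im=c['pixels'].max(2)
m=np.zeros_like(im);m[228:262,220:252]=im[228:262,220:252]<35
P=np.argwhere(m>0)[:,::-1];W=ray(c,P,.177)[:,:2];print('handle c',W.mean(0),len(W));W=W-W.mean(0);v=np.linalg.svd(W,full_matrices=0)[2];print('handle',np.degrees(np.arctan2(v[0,1],v[0,0])))
s=cv2.resize(c['pixels'][215:315,190:290],(600,600),interpolation=2);cv2.imwrite('pics/s3c.png',s)
```

```text
115 [136 136 137  98  85 101 100 101 101 101 101 101 101 102 101 102 103  99
  87  87  88  88  88  88  88  88  96 137 136 137 137 119  99 117 137 134]
135 [136 137  85  72  71  91  91  90  92  91  92  91  91  92  92  91  92  93
  91  80  77  78  78  78  78  79 120 134 134 134 133 137 137 137 137 137]
150 [136 136  84  72  76  84  90  90  75  75  75  75  75  75  75  76  76  77
  83  82  77  77  76  77  77  81 133 133 133 133 133 133 136 137 132 128]
180 [137 135 133  88  87  77  97  95  95  95  96  95  95  95  95  95  96  82
  82  82  82  82  83  83  82  84 101 136 137 137 137 137 137 137 137 137]
200 [100 103 101 101 103 103  83  80  81  80  81  81  81  81  81  81  80  82
  82  81  82  81  82  82  82  82 104 137 137 137 137 137 137 137 137 137]
handle c [ 0.60956128 -0.22227357] 127
handle -90.28318072330987
handle c [ 0.61892433 -0.23409914] 298
handle -95.8074666708846
```

View pics/w3m.png

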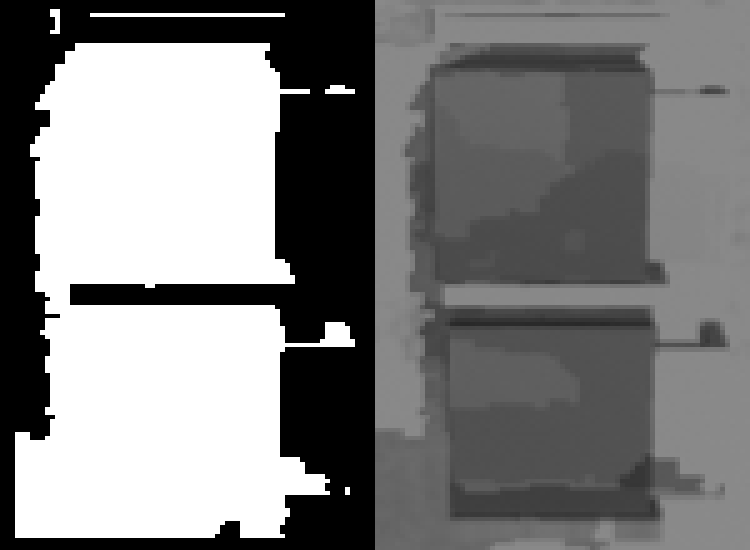

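View pics/s3c.png

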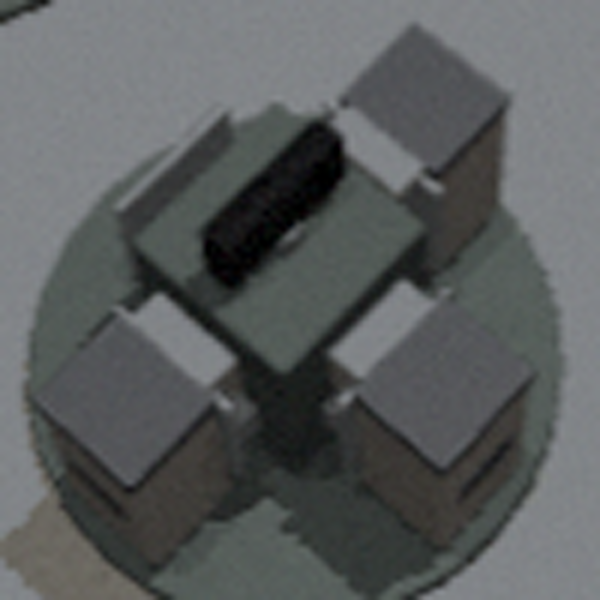

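Run:
```python
from m import *
c=L('w3.png')
A=ray(c,[(226.4,111.5),(269.6,111.5),(269.8,161.7),(226.8,161.7)],.106)
B=ray(c,[(229.8,171.8),(270.6,171.8),(270.8,217),(229.8,217)],.106)
for X in(A,B):
    print(X[:,:2].round(4).tolist(),X.mean(0).round(4),[np.linalg.norm(X[i]-X[i-1]).round(4) for i in range(4)])
print(ray(c,[(226,98),(272,98)],.1)[:,:2])
t=L('t3.png');s=L('s3.png')
f=lambda p:(np.array(p)/5+[275,110])
print('top lids',ray(t,[f((168,247)),f((473,290)),f((334,115))],.126))
g=lambda p:(np.array(p)/6+[190,215])
a=ray(s,[g(x) for x in [(417,22),(510,100),(435,172),(342,103)]],.126);b=ray(s,[g(x) for x in [(120,310),(218,400),(132,490),(33,400)]],.126)
print('scene lids',a.mean(0),b.mean(0));
print('column top scene',ray(s,[g(x) for x in [(133,243),(285,372),(425,238)]],.135))
print('rail ends scene',ray(s,[g((118,207)),g((230,110))],.12),'top',ray(t,[f((250,372)),f((365,387))],.12),'column top',ray(t,[f(x) for x in[(250,185),(404,200),(389,350),(240,333)]],.135))
```

```text
[[0.5376, 0.2615], [0.5804, 0.2662], [0.5868, 0.2158], [0.542, 0.2108]] [0.5617 0.2386 0.106 ] [np.float64(0.0509), np.float64(0.0431), np.float64(0.0509), np.float64(0.0451)]
[[0.546, 0.2003], [0.589, 0.2051], [0.5956, 0.1538], [0.5503, 0.1488]] [0.5702 0.177  0.106 ] [np.float64(0.0517), np.float64(0.0432), np.float64(0.0516), np.float64(0.0456)]
[[0.53558172 0.2741429 ]
 [0.58141668 0.27920693]]
top lids [[ 0.6284889  -0.15069652  0.126     ]
 [ 0.60097985 -0.31076893  0.126     ]
 [ 0.69739937 -0.24240924  0.126     ]]
scene lids [ 0.62919551 -0.14758201  0.126     ] [ 0.60316779 -0.3089166   0.126     ]
column top scene [[ 0.57229664 -0.26090862  0.135     ]
 [ 0.64823617 -0.27177781  0.135     ]
 [ 0.66260791 -0.20059971  0.135     ]]
rail ends scene [[ 0.55339302 -0.24756942  0.12      ]
 [ 0.5656517  -0.19056766  0.12      ]] top [[ 0.56181094 -0.19141043  0.12      ]
 [ 0.55205154 -0.25162916  0.12      ]] column top [[ 0.65849168 -0.19428392  0.135     ]
 [ 0.64828829 -0.27506252  0.135     ]
 [ 0.56903804 -0.26238971  0.135     ]
 [ 0.58024464 -0.18511955  0.135     ]]
```

Bins: left (0.563,0.238), right (0.571,0.177), yaw ≈6.8°; lid sizes come out at 44×51 against 44×50 given. Rail middle ≈(0.558,−0.2195), yaw ≈−9.5°, which agrees with the axis plus 58 mm. I'll grip the right bin front-to-lip.

```bash
python3 -c "
from m import *
st();rows([.579,.178,.066],6.8);rows([.579,.178,.15],6.8)"
```

```text
t 8.45 p [0.5759 0.1996 0.2701] yaw_y 5.94 down [-0.002 -0.002 -1.   ] F [-0.48  0.39 -0.34] T [-0.013  0.043  0.03 ] op 0.999 q [ 0.14  0.23  1.47 -0.    1.44  0.04]
turn [-0.015  0.002  0.002] shift [204.2   1.3  21.3] | 205.0 mm 1.0 deg
turn [-0.015  0.002  0.002] shift [120.2   1.1  21.5] | 122.0 mm 1.0 deg
```

Call:
servo_tool:
  targets:
    - [-0.015,0,0,30,1,15,1]
    - [-0.015,0,0,80,1,21,1]
    - [-0.015,0,0,120,1,21,1]
    - [-0.015,0,0,150,1,21,1]
    - [-0.015,0,0,180,1,21,1]
    - [-0.015,0,0,204,1,21,1]
    - [-0.015,0,0,204,1,21,1]
    - [-0.015,0,0,204,1,21,1]

```text
time_s: 9.45
eef_pos: [0.5797, 0.1775, 0.0672]
eef_rot: [0.529, 0.469, 0.528, -0.471]
wrist_force: [0.8, 0.4, 0.1]
opening: 1.002
```

```bash
python3 -c "
from m import *
st();c=snap('scene','s4.png');cv2.imwrite('pics/s4c.png',cv2.resize(c['pixels'][90:190,270:350],(560,600),interpolation=2))"
```

```text
t 9.45 p [0.5797 0.1775 0.0672] yaw_y 6.71 down [-0.001 -0.002 -1.   ] F [0.76 0.38 0.1 ] T [-0.013  0.022  0.006] op 1.002 q [ 0.1   0.44  1.64 -0.    1.07 -0.01]
```

View pics/s4c.png

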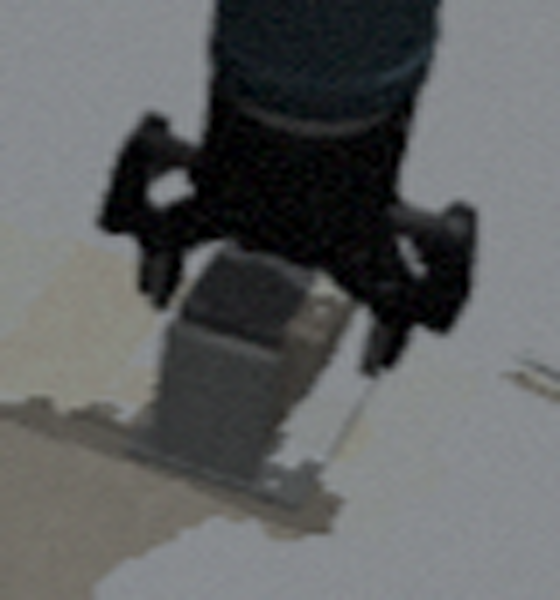

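The fingers straddle the near bin, left tip (165,290) at its front and right tip (385,360) behind the lip in the crop. Close, then lift.

Call:
servo_tool:
  targets:
    - [0,0,0,0,0,0,-1]
    - [0,0,0,0,0,0,-1]
    - [0,0,0,0,0,0,-1]
    - [0,0,0,0,0,0,-1]
    - [0,0,0,-5,0,0,-1]
    - [0,0,0,-12,0,0,-1]
    - [0,0,0,-20,0,0,-1]
    - [0,0,0,-20,0,0,-1]

```text
time_s: 10.5
eef_pos: [0.5807, 0.1779, 0.0886]
eef_rot: [0.53, 0.47, 0.527, -0.47]
wrist_force: [-0.2, 1.2, -3.4]
opening: 0.693
```

```bash
python3 -c "
from m import *
st();c=snap('scene','s5.png');st();cv2.imwrite('pics/s5c.png',cv2.resize(c['pixels'][90:190,270:350],(560,600),interpolation=2))"
```

```text
t 10.5 p [0.5807 0.1779 0.0886] yaw_y 6.74 down [ 0.002 -0.002 -1.   ] F [-0.19  1.17 -3.35] T [-0.014 -0.04  -0.027] op 0.693 q [ 0.1   0.41  1.63 -0.    1.1  -0.01]
t 10.55 p [0.5803 0.1779 0.0881] yaw_y 6.73 down [ 0.001 -0.002 -1.   ] F [ 0.17  0.37 -3.18] T [ 0.004 -0.031 -0.003] op 0.695 q [ 0.1   0.41  1.63 -0.    1.1  -0.01]
```

View pics/s5c.png

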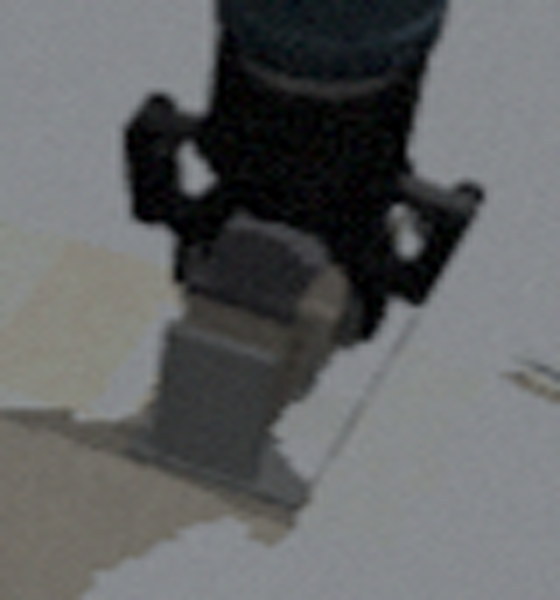

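Reading −3.3 N: that's heavy (an empty bin would give about 1.1 N), to be confirmed higher up. Lifting clear of the dividers, then toward a free bench spot.

Call:
servo_tool:
  targets:
    - [0,0,0,-30,0,0,-1]
    - [0,0,0,-65,0,0,-1]
    - [0,0,0,-95,0,0,-1]
    - [0,0,0,-110,0,0,-1]
    - [0,0,0,-110,0,0,-1]
    - [0,0,0,-110,0,0,-1]
    - [0,0,0,-110,0,0,-1]
    - [0,0,0,-110,0,0,-1]

```text
time_s: 11.55
eef_pos: [0.5797, 0.178, 0.197]
eef_rot: [0.529, 0.469, 0.528, -0.47]
wrist_force: [0.4, -0.8, -3.3]
opening: 0.696
```

```bash
python3 -c "
from m import *
st();c=snap('top','t6.png');st();rows([.528,.02,.19],-9.5);rows([.528,.02,.063],-9.5)
c=L('top0.png');print(ray(c,[(297,266),(378,240)],.03))"
```

```text
t 11.55 p [0.5797 0.178  0.197 ] yaw_y 6.73 down [-0.    -0.002 -1.   ] F [ 0.39 -0.83 -3.26] T [ 0.006 -0.056 -0.021] op 0.696 q [ 0.1   0.28  1.56 -0.    1.3  -0.01]
t 11.6 p [0.5798 0.1781 0.1973] yaw_y 6.73 down [-0.    -0.002 -1.   ] F [-0.01 -0.52 -3.07] T [-0.019 -0.004 -0.036] op 0.694 q [ 0.1   0.28  1.56 -0.    1.3  -0.01]
turn [ 0.283  0.002 -0.   ] shift [  7.6 -70.  150.9] | 167.0 mm 16.0 deg
turn [ 0.283  0.002 -0.   ] shift [134.6 -69.9 150.6] | 214.0 mm 16.0 deg
[[ 0.34897939 -0.11613711  0.03      ]
 [ 0.4128933  -0.34622269  0.03      ]]
```

View pics/t6.png

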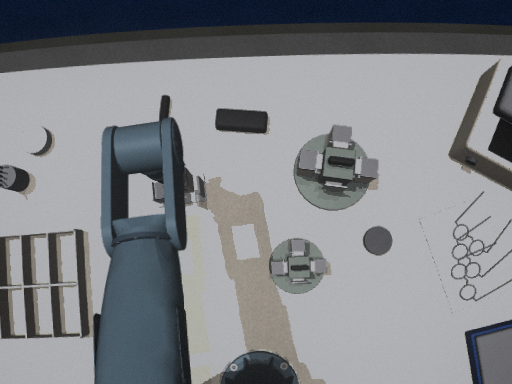

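Steady ≈3.2 N, about three times an empty bin, so this is the full one. Setting it down on the open bench at (0.52,0.02), already turned to the rail's yaw.

Call:
servo_tool:
  targets:
    - [0.03,0,0,0,-12,25,-1]
    - [0.1,0,0,0,-30,60,-1]
    - [0.17,0,0,0,-50,100,-1]
    - [0.24,0,0,10,-65,140,-1]
    - [0.283,0,0,40,-70,151,-1]
    - [0.283,0,0,80,-70,151,-1]
    - [0.283,0,0,110,-70,151,-1]
    - [0.283,0,0,120,-70,151,-1]

```text
time_s: 12.6
eef_pos: [0.5265, 0.0198, 0.0757]
eef_rot: [-0.456, -0.538, -0.457, 0.541]
wrist_force: [-0.1, -0.2, -3.9]
opening: 0.692
```

```bash
python3 -c "
from m import *
st();rows([.528,.02,.060],-9.5)"
```

```text
t 12.6 p [0.5265 0.0198 0.0757] yaw_y -9.5 down [-0.004 -0.002 -1.   ] F [-0.06 -0.24 -3.9 ] T [-0.003 -0.06  -0.034] op 0.692 q [-0.19  0.28  1.84 -0.    1.03 -0.02]
turn [0.    0.002 0.003] shift [15.7  1.5 -0.5] | 16.0 mm 0.0 deg
```

Call:
servo_tool:
  targets:
    - [0,0.002,0.003,6,0,0,-1]
    - [0,0.002,0.003,11,0,0,-1]
    - [0,0.002,0.003,14,0,0,-1]
    - [0,0.002,0.003,15,0,0,-1]
    - [0,0.002,0.003,15,0,0,-1]
    - [0,0.002,0.003,15,0,0,1]
    - [0,0.002,0.003,15,0,0,1]
    - [0,0.002,0.003,15,0,0,1]

```text
time_s: 13.6
eef_pos: [0.5268, 0.0197, 0.061]
eef_rot: [0.457, 0.54, 0.457, -0.54]
wrist_force: [0.6, -0.1, -0.8]
opening: 1.002
```

```bash
python3 -c "
from m import *
st()"
```

```text
t 13.6 p [0.5268 0.0197 0.061 ] yaw_y -9.5 down [ 0. -0. -1.] F [ 0.57 -0.06 -0.78] T [-0.055 -0.037  0.018] op 1.002 q [-0.19  0.3   1.85 -0.    0.99 -0.02]
```

Call:
servo_tool:
  targets:
    - [0,0,0,-50,0,0,1]
    - [0,0,0,-110,0,0,1]
    - [-0.18,0,0,-150,-5,0,1]
    - [-0.36,0,0,-170,-8,0,1]
    - [-0.54,0,0,-170,-8,0,1]
    - [-0.72,0,0,-170,-8,0,1]
    - [-0.9,0,0,-170,-8,0,1]
    - [-1.08,0,0,-170,-8,0,1]

```text
time_s: 14.6
eef_pos: [0.5189, 0.021, 0.2309]
eef_rot: [0.67, 0.226, 0.67, -0.226]
wrist_force: [1.0, -0.7, 0.8]
opening: 1.0
```

```bash
cat >> m.py <<'E'
def wsnap(fn):
    import pickle
    o,R,p=pose();c=ctrl.camera('wrist')
    T=np.array(c['tool_from_camera']);W=np.eye(4);W[:3,:3]=R;W[:3,3]=p
    M=np.linalg.inv(W@T);c['R']=M[:3,:3];c['t']=M[:3,3]
    pickle.dump(c,open('pics/'+fn+'.pkl','wb'));cv2.imwrite('pics/'+fn,c['pixels']);return c
E
python3 -c "
from m import *
st();rows([.519,.021,.2],80.5);snap('scene','s7.png');snap('top','t7.png');wsnap('w7.png')"
```

```text
t 14.6 p [0.5189 0.021  0.2309] yaw_y 52.72 down [ 0. -0. -1.] F [ 1.02 -0.69  0.76] T [-0.017  0.01   0.013] op 1.0 q [-0.19  0.06  1.75 -0.    1.34 -1.11]
turn [-0.485  0.     0.   ] shift [30.9  0.1  0.1] | 31.0 mm 28.0 deg
```

View pics/w7.png

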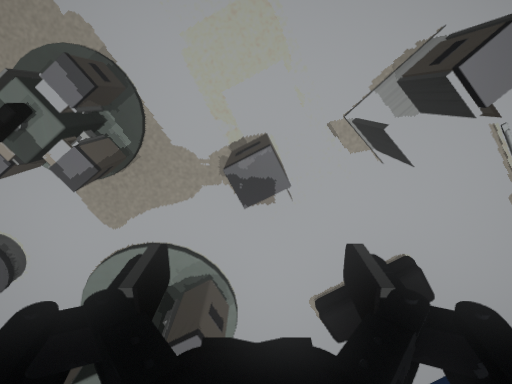

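View pics/s7.png

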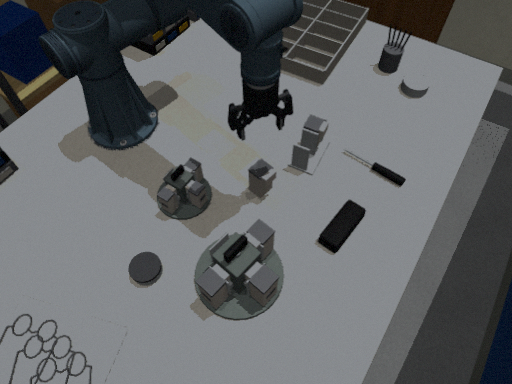

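The bin stands upright on the bench (lid at wrist (257,178), scene (261,178)), and the other bin is still in the rack. Measuring the lid.

Run:
```python
from m import *
c=L('w7.png')
i=c['pixels'][125:220,210:300];i=np.clip(255*(i/255.)**.6,0,255).astype(np.uint8);cv2.imwrite('pics/w7c.png',cv2.resize(i,(540,570),interpolation=2))
t=L('t7.png')['pixels'];cv2.imwrite('pics/t7c.png',cv2.resize(t[150:250,200:300],(500,500),interpolation=2))
```

```text
(no output)
```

View pics/w7c.png

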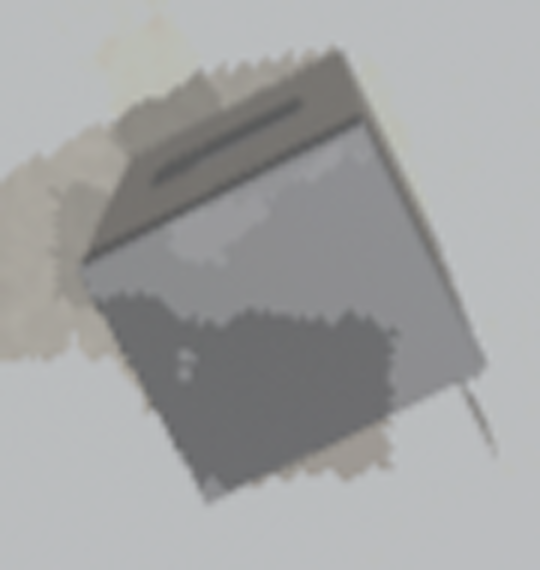

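View pics/t7c.png

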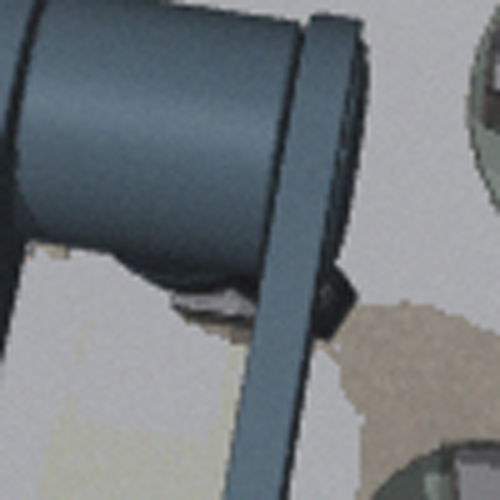

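Run:
```python
from m import *
c=L('w7.png')
P=np.array([(85,264),(365,122),(485,366),(207,503)])/6.+[210,125]
W=ray(c,P,.1);print(W.round(4),W.mean(0).round(4),[np.linalg.norm(W[i]-W[i-1]).round(4) for i in range(4)])
for a,b in((0,1),(3,2),(1,2),(0,3)): d=W[b]-W[a];print(np.degrees(np.arctan2(d[1],d[0])).round(1))
st();rows([.519,.021,.07],80.5)
```

```text
[[ 0.4917  0.0039  0.1   ]
 [ 0.5006  0.0521  0.1   ]
 [ 0.5436  0.044   0.1   ]
 [ 0.5349 -0.0057  0.1   ]] [0.5177 0.0236 0.1   ] [np.float64(0.0442), np.float64(0.049), np.float64(0.0437), np.float64(0.0504)]
79.5
80.1
-10.7
-12.6
t 14.75 p [0.5189 0.021  0.2309] yaw_y 52.2 down [ 0. -0. -1.] F [-0.56 -0.85 -1.14] T [-0.008  0.009  0.032] op 0.999 q [-0.19  0.06  1.75 -0.    1.34 -1.1 ]
turn [-0.494  0.     0.   ] shift [1.609e+02 1.000e-01 1.000e-01] | 161.0 mm 28.0 deg
```

Call:
servo_tool:
  targets:
    - [-0.17,0,0,30,0.5,-1.5,1]
    - [-0.34,0,0,60,0.5,-1.5,1]
    - [-0.477,0,0,85,0.5,-1.5,1]
    - [-0.477,0,0,115,0.5,-1.5,1]
    - [-0.477,0,0,145,0.5,-1.5,1]
    - [-0.477,0,0,170,0.5,-1.5,1]
    - [-0.477,0,0,176,0.5,-1.5,1]
    - [-0.477,0,0,176,0.5,-1.5,1]

```text
time_s: 15.75
eef_pos: [0.5182, 0.0223, 0.0551]
eef_rot: [0.704, 0.065, 0.704, -0.065]
wrist_force: [-0.4, 0.8, 0.5]
opening: 1.004
```

Call:
servo_tool:
  targets:
    - [0,0,0,0,0,0,-1]
    - [0,0,0,0,0,0,-1]
    - [0,0,0,0,0,0,-1]
    - [0,0,0,0,0,0,-1]
    - [0,0,0,0,0,0,-1]
    - [0,0,0,-10,0,0,-1]
    - [0,0,0,-25,0,0,-1]
    - [0,0,0,-25,0,0,-1]

```text
time_s: 16.75
eef_pos: [0.5193, 0.0221, 0.0817]
eef_rot: [0.705, 0.065, 0.703, -0.065]
wrist_force: [-0.3, 0.2, -3.1]
opening: 0.58
```

```bash
python3 -c "
from m import *
st();c=snap('scene','s8.png');st();wsnap('w8.png');st();cv2.imwrite('pics/s8c.png',cv2.resize(c['pixels'][110:220,200:310],(600,600),interpolation=2))"
```

```text
t 16.75 p [0.5193 0.0221 0.0817] yaw_y 79.44 down [ 0.003 -0.001 -1.   ] F [-0.28  0.23 -3.08] T [-0.005 -0.025 -0.055] op 0.58 q [-0.19  0.25  1.86 -0.    1.03 -1.57]
t 16.8 p [0.5187 0.0221 0.0809] yaw_y 79.44 down [ 0.002 -0.001 -1.   ] F [-0.85  0.26 -3.25] T [ 0.041  0.035 -0.045] op 0.572 q [-0.19  0.25  1.86 -0.    1.03 -1.57]
t 16.85 p [0.5182 0.0222 0.0803] yaw_y 79.44 down [ 0.001 -0.    -1.   ] F [ 0.25 -0.04 -3.83] T [-0.039  0.003 -0.001] op 0.576 q [-0.19  0.25  1.86 -0.    1.03 -1.57]
```

View pics/s8c.png

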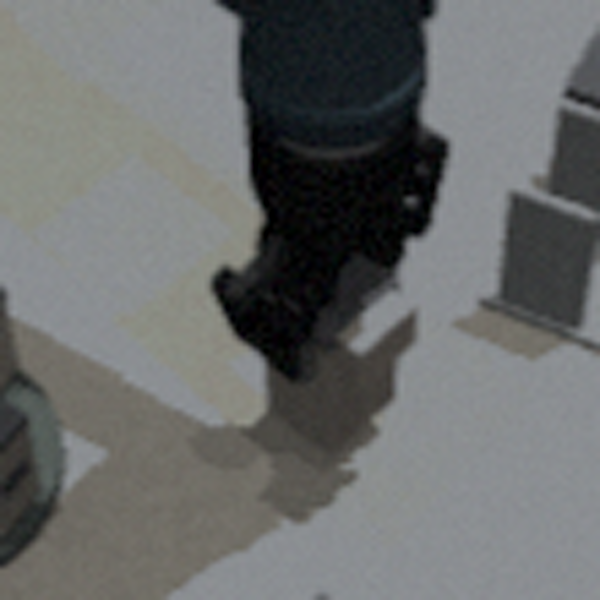

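View pics/w8.png

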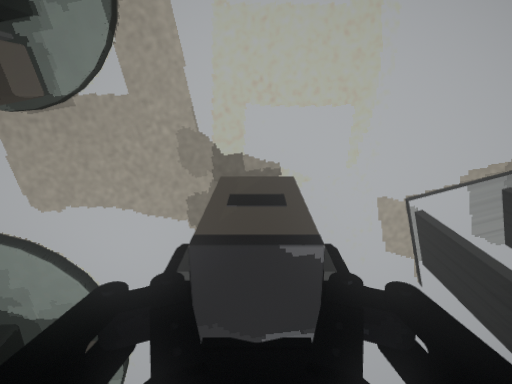

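Held squarely by the sides: the front edge of the lid is at wrist v≈240, u 190–322. I'll compute the bin's offset in the hand.

Run:
```python
from m import *
c=L('w8.png')
g=cv2.cvtColor(c['pixels'],cv2.COLOR_BGR2GRAY)
print(g[225:255,256]); print(g[328:350,256], g[290,180:200],g[290,312:330])
W=ray(c,[(190,239),(322,239),(192,338)],.125)
T=Rdown(np.radians(79.44));p=np.array([.5182,.0222,.0803])
print(((W-p)@T*1000).round(1))
st();rows([.532,-.12,.20],80.5);rows([.4,-.1,.2],80.5)
```

```text
[67 68 67 68 67 67 68 67 67 53 37 35 34 35 34 35 35 34 35 37 44 46 47 48
 48 47 47 48 47 47]
[45 45 45 46 45 46 44 45 44 51 53 53 52 54 35 15 12 10 11 11 11 13] [23 23 23 24 22 23 22 20 20 19 21 38 47 48 47 48 48 48 48 49] [47 47 48 48 48 48 48 48 46 42 23 19 20 20 22 21 21 21]
[[-44.7 -24.2 -25.7]
 [-44.7  24.3 -25.7]
 [-44.7 -26.2  19.1]]
t 16.85 p [0.5182 0.0222 0.0803] yaw_y 79.44 down [ 0.001 -0.    -1.   ] F [ 0.25 -0.04 -3.83] T [-0.039  0.003 -0.001] op 0.576 q [-0.19  0.25  1.86 -0.    1.03 -1.57]
turn [-0.019  0.001  0.   ] shift [-119.6 -137.3   39.7] | 186.0 mm 1.0 deg
turn [-0.019  0.001  0.   ] shift [-119.7 -141.8  -93.7] | 208.0 mm 1.0 deg
```

```bash
python3 -c "
from m import *
rows([.5333,-.2154,.2],80)"
```

```text
turn [-0.01   0.001  0.   ] shift [-119.6 -230.9   58.5] | 266.0 mm 1.0 deg
```

Call:
servo_tool:
  targets:
    - [0,0,0,-40,0,0,-1]
    - [0,0,0,-85,-20,3,-1]
    - [0,0,0,-115,-60,10,-1]
    - [0,0,0,-120,-105,25,-1]
    - [0,0,0,-120,-150,38,-1]
    - [-0.01,0,0,-120,-195,50,-1]
    - [-0.01,0,0,-120,-225,57,-1]
    - [-0.01,0,0,-120,-231,58.5,-1]

```text
time_s: 17.85
eef_pos: [0.5327, -0.2175, 0.1995]
eef_rot: [0.704, 0.063, 0.705, -0.062]
wrist_force: [-1.1, -0.5, -3.9]
opening: 0.579
```

```bash
python3 -c "
from m import *
st();wsnap('w9.png');c=snap('scene','s9.png');t=snap('top','t9.png');st();
a=cv2.resize(c['pixels'][170:320,170:300],(400,462),interpolation=2);b=cv2.resize(t['pixels'][110:240,275:387],(398,462),interpolation=2);cv2.imwrite('pics/s9c.png',np.hstack([a,b]))"
```

```text
t 17.85 p [ 0.5327 -0.2175  0.1995] yaw_y 79.85 down [-0.001  0.    -1.   ] F [-1.06 -0.45 -3.89] T [-0.004  0.     0.031] op 0.579 q [-0.59  0.21  1.64 -0.    1.29 -1.99]
t 18.0 p [ 0.5329 -0.215   0.1997] yaw_y 79.99 down [-0.001  0.001 -1.   ] F [-0.3   0.47 -4.17] T [-0.013  0.02  -0.016] op 0.577 q [-0.59  0.21  1.64  0.    1.29 -1.99]
```

View pics/s9c.png

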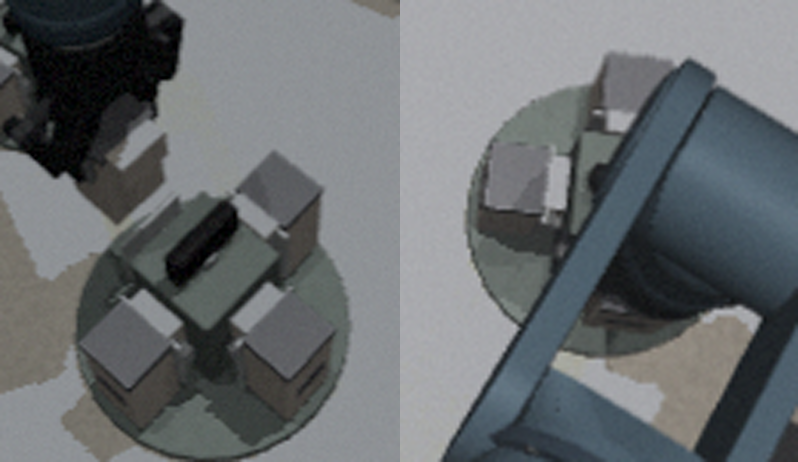

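View pics/w9.png

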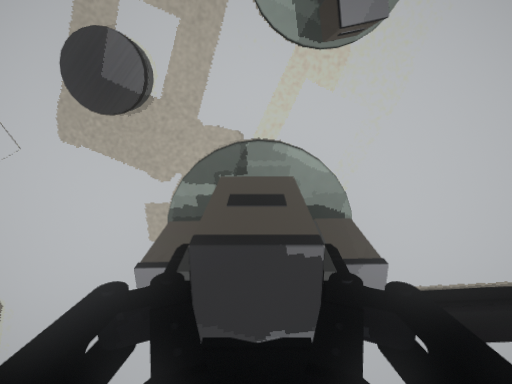

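Run:
```python
from m import *
c=L('w9.png')
W=ray(c,[(138,265),(388,263),(165,265),(360,263)],.126)
T=Rdown(np.radians(79.85));p=np.array([.5327,-.2175,.1995])
print(W.round(4),((W-p)@T*1000).round(1), 'mid',W[:2].mean(0))
i=c['pixels'][225:300,120:400];cv2.imwrite('pics/w9c.png',cv2.resize(np.clip(255*(i/255.)**.6,0,255).astype(np.uint8),(800,214),interpolation=2))
s=L('s9.png');i=s['pixels'][185:265,180:260];cv2.imwrite('pics/s9d.png',cv2.resize(np.clip(255*(i/255.)**.6,0,255).astype(np.uint8),(600,600),interpolation=2))
```

```text
[[ 0.5709 -0.3227  0.126 ]
 [ 0.6052 -0.1206  0.126 ]
 [ 0.5749 -0.3011  0.126 ]
 [ 0.6013 -0.143   0.126 ]] [[ 73.5 -96.8  56.2]
 [ 73.5 108.2  54.3]
 [ 73.5 -74.8  56.3]
 [ 73.5  85.4  54.4]] mid [ 0.58806973 -0.22165339  0.126     ]
```

View pics/w9c.png

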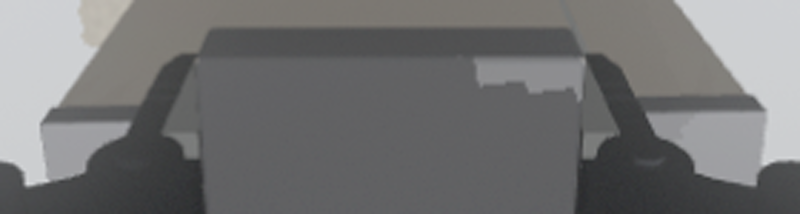

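View pics/s9d.png

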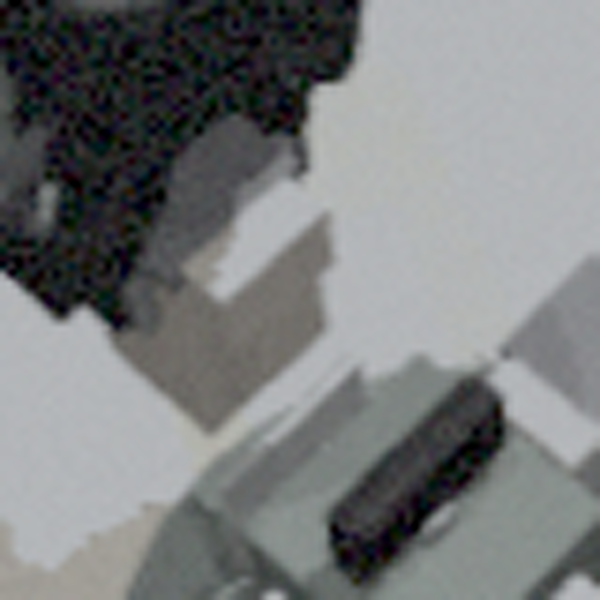

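Run:
```python
from m import *
c=L('w9.png')
W=ray(c,[(134.7,268.7),(387.8,264.2)],.126)
d=W[1]-W[0];print(W.round(4),np.linalg.norm(d),'rail yaw',np.degrees(np.arctan2(d[1],d[0]))-90)
x=np.array([d[1],-d[0],0])/np.linalg.norm(d)   # rail +x
ax=W.mean(0)+.025*x; print('axis',ax,'rail mid',ax-.058*x)
s=L('s9.png')
# scene: bridge back/lip top edge corners
g=lambda p:np.array(p)/7.5+[180,185]
Z=.1997-.0551+.100
W=ray(s,[g((220,303)),g((330,215)),g((185,262)),g((285,175))],Z);print('lip outer edge',W.round(4))
W2=ray(s,[g((212,432))],Z-.1);print('under corner',W2)
```

```text
[[ 0.5738 -0.3264  0.126 ]
 [ 0.6063 -0.1208  0.126 ]] 0.20811960488156728 rail yaw -8.98610480630353
axis [ 0.61472818 -0.22748715  0.126     ] rail mid [ 0.55744006 -0.21842784  0.126     ]
lip outer edge [[ 0.5668 -0.2437  0.2446]
 [ 0.5759 -0.2055  0.2446]
 [ 0.5513 -0.2387  0.2446]
 [ 0.5581 -0.2018  0.2446]]
under corner [[ 0.54965557 -0.24325361  0.1446    ]]
```

Wrist, top and scene views agree on rail middle (0.5575,−0.219), yaw ≈−9°. The bin origin is ≈25–26 mm outward of it, which fits the slot. Descending gradually, watching the force.

Call:
servo_tool:
  targets:
    - [0,0,0,25,0,0,-1]
    - [0,0,0,50,0,0,-1]
    - [0,0,0,70,0,0,-1]
    - [0,0,0,80,0,0,-1]
    - [0,0,0,90,0,0,-1]
    - [0,0,0,97,0,0,-1]
    - [0,0,0,103,0,0,-1]
    - [0,0,0,106,0,0,-1]

```text
time_s: 19.0
eef_pos: [0.5328, -0.2149, 0.0935]
eef_rot: [0.704, 0.062, 0.705, -0.061]
wrist_force: [0.1, -0.5, -4.9]
opening: 0.574
```

```bash
python3 -c "
from m import *
st();c=snap('scene','s10.png');st();
a=cv2.resize(np.clip(255*(c['pixels'][195:305,190:300]/255.)**.6,0,255).astype(np.uint8),(600,600),interpolation=2);cv2.imwrite('pics/s10c.png',a)"
```

```text
t 19.0 p [ 0.5328 -0.2149  0.0935] yaw_y 79.99 down [-0.     0.001 -1.   ] F [ 0.07 -0.46 -4.93] T [0.037 0.003 0.041] op 0.574 q [-0.59  0.34  1.71  0.    1.09 -1.99]
t 19.05 p [ 0.5327 -0.2148  0.0932] yaw_y 79.98 down [-0.001  0.001 -1.   ] F [-0.89 -0.38 -4.09] T [-0.013  0.009 -0.001] op 0.583 q [-0.59  0.34  1.71  0.    1.09 -1.99]
```

View pics/s10c.png

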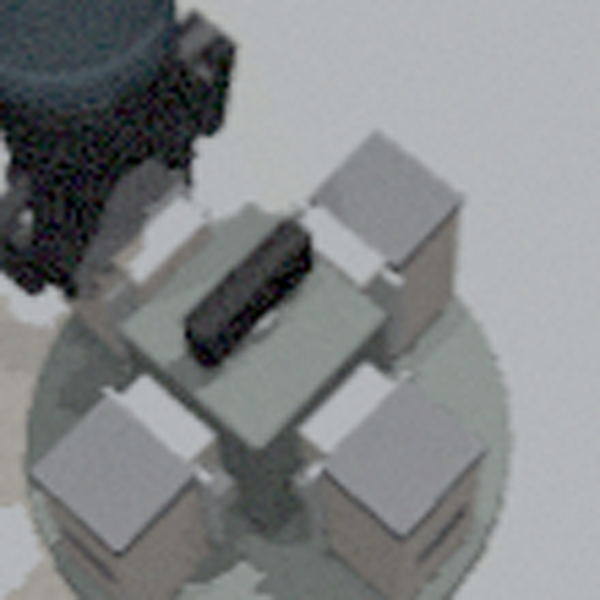

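The lip is 12 mm down behind the rail with no side force. Lowering to seat it.

Call:
servo_tool:
  targets:
    - [0,0,0,3,0,0,-1]
    - [0,0,0,6,0,0,-1]
    - [0,0,0,9,0,0,-1]
    - [0,0,0,11,0,0,-1]
    - [0,0,0,12,0,0,-1]
    - [0,0,0,12.5,0,0,-1]
    - [0,0,0,12.5,0,0,-1]
    - [0,0,0,12.5,0,0,-1]

```text
time_s: 20.05
eef_pos: [0.533, -0.2151, 0.0822]
eef_rot: [0.704, 0.062, 0.704, -0.062]
wrist_force: [-5.4, 1.8, 7.2]
opening: 0.576
```

```bash
python3 -c "
from m import *
st();c=snap('scene','s11.png');st();
a=cv2.resize(np.clip(255*(c['pixels'][195:305,190:300]/255.)**.6,0,255).astype(np.uint8),(600,600),interpolation=2);cv2.imwrite('pics/s11c.png',a)"
```

```text
t 20.05 p [ 0.533  -0.2151  0.0822] yaw_y 80.0 down [-0.  0. -1.] F [-5.4   1.84  7.17] T [0.17  0.456 0.009] op 0.576 q [-0.59  0.36  1.72  0.    1.07 -1.99]
t 20.1 p [ 0.533  -0.2151  0.0822] yaw_y 80.0 down [-0.  0. -1.] F [-5.33  2.81  7.41] T [ 0.145  0.461 -0.016] op 0.578 q [-0.59  0.36  1.72  0.    1.07 -1.99]
```

View pics/s11c.png

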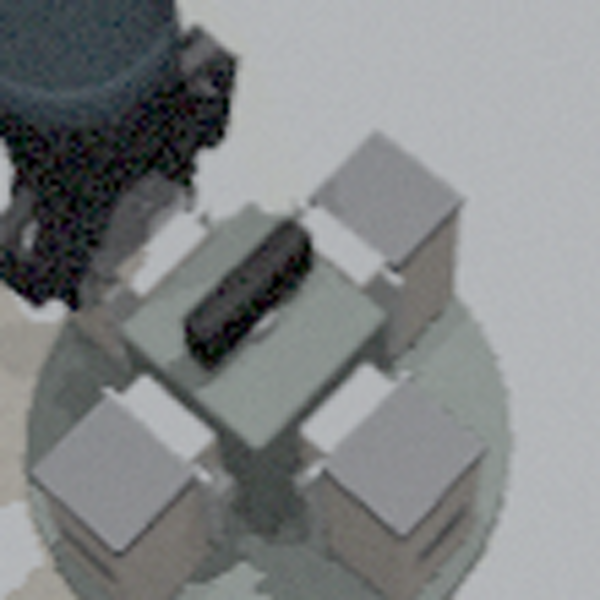

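Fz went from −4 to +7 N at TCP 0.082 (0.081 predicted), so the bridge rests on the rail. Opening and rising straight up.

Call:
servo_tool:
  targets:
    - [0,0,0,-1,0,0,0.75]
    - [0,0,0,-1,0,0,0.9]
    - [0,0,0,-1,0,0,1]
    - [0,0,0,-1,0,0,1]
    - [0,0,0,-1,0,0,1]
    - [0,0,0,-30,0,0,1]
    - [0,0,0,-75,0,0,1]
    - [0,0,0,-125,0,0,1]

```text
time_s: 21.1
eef_pos: [0.5325, -0.2148, 0.2077]
eef_rot: [0.704, 0.062, 0.705, -0.061]
wrist_force: [-0.1, -1.1, -1.1]
opening: 0.999
```

Call:
servo_tool:
  targets:
    - [0,0,0,-30,20,-30,1]
    - [0,0,0,-40,50,-70,1]
    - [0,0,0,-40,80,-110,1]
    - [0,0,0,-40,110,-150,1]
    - [0,0,0,-40,130,-180,1]
    - [0,0,0,-40,130,-180,1]
    - [0,0,0,-40,130,-180,1]
    - [0,0,0,-40,130,-180,1]

```text
time_s: 22.1
eef_pos: [0.3785, -0.0562, 0.2483]
eef_rot: [0.704, 0.062, 0.705, -0.062]
wrist_force: [0.3, -1.0, 0.3]
opening: 0.996
```

```bash
python3 -c "
from m import *
st();c=snap('scene','s12.png');t=snap('top','t12.png')
f=lambda i:np.clip(255*(i/255.)**.6,0,255).astype(np.uint8)
a=cv2.resize(f(c['pixels'][205:325,185:285]),(400,480),interpolation=2);b=cv2.resize(f(t['pixels'][115:235,280:380]),(400,480),interpolation=2);cv2.imwrite('pics/c12.png',np.hstack([a,b]))"
```

```text
t 22.1 p [ 0.3785 -0.0562  0.2483] yaw_y 79.95 down [-0.001  0.001 -1.   ] F [ 0.26 -0.96  0.3 ] T [ 0.001 -0.039  0.005] op 0.996 q [-0.46 -0.3   2.03  0.    1.42 -1.86]
```

View pics/c12.png

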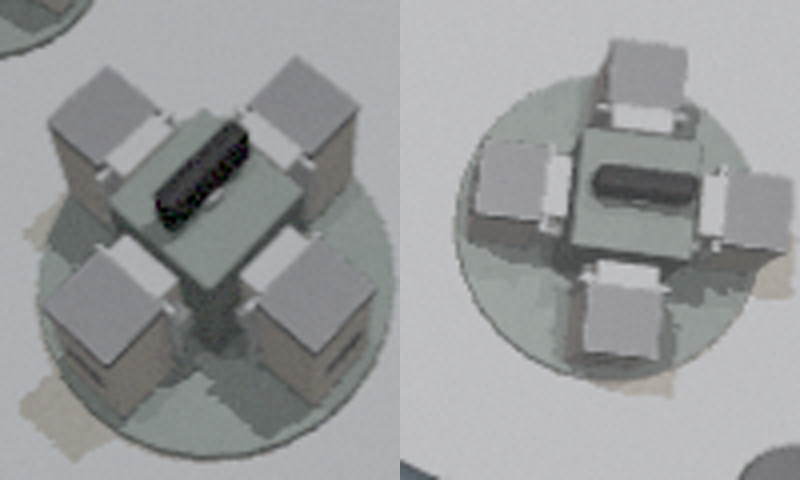

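View pics/s12.png

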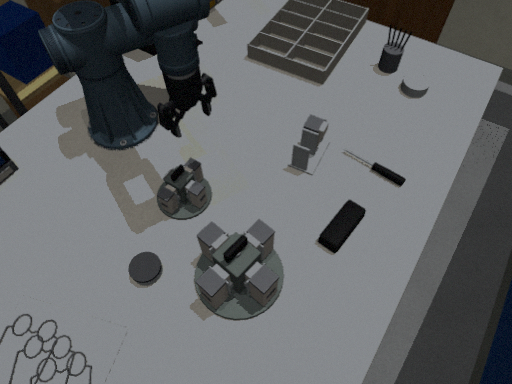

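All four bins hang alike. I'll check the numbers for the hung bin and the carousel.

Run:
```python
from m import *
t=L('t12.png');s=L('s12.png')
f=lambda p:(np.array(p)-[400,0])/4+[280,115]
g=lambda p:np.array(p)/4+[185,205]
A=ray(t,[f(x) for x in[(585,282),(664,290),(657,358),(580,350)]],.126);B=ray(s,[g(x) for x in[(108,66),(163,112),(102,180),(48,123)]],.126)
ctr=np.array([.6153,-.2282])
y=np.radians(-9.3);x=np.array([np.cos(y),np.sin(y)]);yy=np.array([-x[1],x[0]])
for W in(A,B):
    m=W.mean(0)[:2]-ctr;print(W.mean(0).round(4),'out from rail',-(m@x)-.058,'side',m@yy)
L1=ray(t,[f((513,178)),f((758,212))],.126);d=L1[0]-L1[1];print('yaw',np.degrees(np.arctan2(d[1],d[0]))-90,'before -9.5')
# any change in side bins between t3 and t12
a=L('t3.png')['pixels'].astype(int)[115:180,290:390];b=t['pixels'].astype(int)[115:180,290:390];print(np.abs(a-b).max(2).mean(),(np.abs(a-b).max(2)>30).sum())
a0=L('scene0.png')['pixels'].astype(int);b0=s['pixels'].astype(int)
for n,(u0,u1,v0,v1) in dict(case=(315,370,195,255),driver=(340,410,145,190),tin=(125,168,245,292),rackbin=(300,332,112,140)).items(): print(n,(np.abs(a0-b0)[v0:v1,u0:u1].max(2)>30).sum())
```

```text
[ 0.5324 -0.2164  0.126 ] out from rail 0.025727425172915146 side -0.0017320460554741193
[ 0.5368 -0.2176  0.126 ] out from rail 0.02123150120760179 side -0.002184568755841675
yaw -9.625965354112196 before -9.5
19.978615384615384 11
case 0
driver 0
tin 0
rackbin 46
```

```bash
python3 -c "
from m import *
print(ctrl.hand_in());st()"
```

```text
the job is handed in; nothing more can be done
None
the job is handed in; nothing more can be done
```

I turned the carousel to its stop, hung the full bin on the free rail and handed the job in at about 22 s. No verdict was reported.

**Carousel:** I turned it clockwise by its handle until the torque climbed to 2.2 N·m, against about 0.12 N·m of friction. After hanging, its side bins gave a yaw of −9.6°, against −9.5° when it was first at the stop. That is a vision check; I didn't read the joint itself.

**Full bin:** The right-hand bin in the rack read about 3.1–4.9 N each time it was held. An empty bin would be about 1.1 N, and the low readings fall just under the stated 3.6 N for a full one. I did not lift the other bin to compare. I set the full one down on the bench, retook it by its sides and lowered it onto the rail. The hand force went from −4 to +7 N at 1 mm above the predicted seating height.

**Last checks:**
- **Position:** The hung bin's lid is 21 mm (scene camera) to 26 mm (top camera) outward of the rail, and about 2 mm to one side. The two views differ by 4 mm, but both are inside the allowed range.
- **Attitude:** It looks upright and square like the other bins.
- **Bystanders:** The glasses case, tin and screwdriver show no pixel change from the first picture.
- **Empty bin:** It still stands in the rack. Some pixels changed around it, which I put down to shadow and the missing neighbour.

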